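# Set the bead indexing head to its mark and lock it

### The arm

A 6-joint arm with a two-finger parallel gripper is mounted at the origin on the work surface. World frame = base frame: x ahead of the robot, y to its left, z up, the work surface at z = 0. Lengths are in m, angles in rad, forces in N, time in s.
With the tool pointing down it reaches from about 0.325 to 0.775 m from the base axis. Payload 9.3 kg.
Tool frame: the origin (TCP) lies between the finger pads; the fingertips stand 14 mm ahead of it and the grasp point (between the pads) lies 5 mm behind it; z points along the fingers, y is the line along which they close (so a half turn about z gives the same grasp; the last joint's range is limited). The gripper opens to 85 mm and grips with 20 to 120 N. Pads are 22 mm wide; open, the fingers measure 114 mm over their backs; the gripper's body (76 mm by 85 mm) begins 54 mm behind the grasp point. The pads swing forward as they close: fully open they stand 13 mm farther back than shut.
Start: joints at [-1.402, 0.259, 0.021, 1.334, 0, 1.418], TCP at [0.174, -0.522, 0.245] pointing down, gripper open.
Joint ranges: [-3.04, 3.04], [-0.91, 1.82], [-1.04, 1.36], [-1.92, 1.95], [-1.52, 1.45], [-3.14, 3.14]. Speed limits (rad/s): [2.22, 2.22, 2.79, 3.14, 3.14, 3.14].

### API

Orientations are given as [roll, pitch, yaw] about the fixed x, y, z axes, in that order (R = Rz(yaw) Ry(pitch) Rx(roll)).
In Python, from workcell import robot gives the robot as it stands.
- The arm moves only by the tool play_rows, never from a script. Its argument "motion" is a list of rows, each a list of 5 numbers: the shift along the tool's x, y, z in cm, then the turn about the tool's z in units of 6 degrees (1.0 is 6 degrees), then the finger opening in cm, from 0 to 8.54. In form: [[tx, ty, tz, yaw, hand], ...]. A call has 1 to 12 rows; each row is the pose to reach, as a shift and turn from the pose commanded when the call began, along the tool's axes at that moment; what a row does not reach only later rows make up. A row lasts 1/10 s, in which the tool goes at most 50 mm and 8.59 degrees, less where a joint would pass 70% of its speed; a pose out of reach is approached as far as the arm can. A call with a gripper value outside its range is refused whole. The fingers move at their own pace and stop on an object; "newtons" is the grip in N (left out, the last holds). Time passes only in rows, so rows that repeat a pose let the fingers close. It gives the time, the measured TCP pose, the force, the opening and the grip force at its end, in the units of the state.
- robot.get_obs(): the state, without advancing time (a new reading comes with each control period).
- robot.snapshot(name): name is "side" or "top"; returns (picture, depth): 480x640x3 uint8, red, green, blue; 480x640 float32, m along the optical axis (not along the pixel's ray), 0 where there is no reading.
- robot.get_calibration(name): a dict with "fx", "fy", "cx", "cy" (pixels), "dist_coeffs" ([k1, k2, p1, p2, k3] as OpenCV has them; the pictures are not rectified), "xyz" and "rotation" of the camera in the world. Camera axes: x right, y down, z forward; pixel columns grow to the right and rows downward; lengths in m; the calibration is good to about 2 mm. A picture is of the moment at which its call begins. get_calibration takes no time and is no camera call.
- robot.job_done(): hands the job in; it is judged then, once.
The state is a dict: "time": time; "joints": joint angles; "dq": joint speeds; "effort": joint torques, N m; "ee_pos": TCP position; "eef_rot": TCP orientation; "wrist_force": force on the tool from outside, world axes, zero at the start; "torque": the same for the moment, N m; "grip_width": finger opening in m; "grasp_force": force on a finger pad.
Only numpy, scipy, OpenCV 4.12 (cv2) and the standard library are available. Lean on these libraries where they do the work, as an engineer would, in place of code of your own. Each camera call takes 0.05 s, during which the arm holds its last target. There are 200 camera calls.

### The job

Press the fingertips lightly on the flat rim of the indexing wheel and turn it, either way round, until the engraved line on it squarely faces the fixed pointer; then push the lock bolt's upright post towards the wheel until the bolt is fully home. The wheel sits on a delicate sprung spindle, so never press on it with more than about 25 N, never ram the bolt against the wheel where it does not enter, and leave the other things on the bench where they are.

Things in the scene. Friction and masses are not known exactly. Their poses are not given: they have to be found in the camera images.
- machine: Indexing head for bead work, fixed to the bench: dark steel base plate 200 x 200 x 14 mm; origin at the centre of its underside on the bench, z up. The wheel's upright axis passes through the origin. The pointer stands on its +x side, the lock bolt on its +y side. Nothing within 80 mm of the axis is higher than the wheel's top.
- axis_foot (a point): Point on the wheel's axis on the base plate, 14 mm above the bench. The wheel over it is a flat aluminium disc, 150 mm diameter, 10 mm thick, knurled edge, nothing raised on top. Its top lies anywhere from 62 to 82 mm above the bench and is not measured: feel for it. Pressed, it gives on a spring: 1 to 3 N to start, then 8 N more per mm, 5 mm of travel.
- index_wheel (a joint): Turn of the wheel, rad, anticlockwise seen from above: angle from the machine's +x axis (pointer) to the engraved line (dark, radial, 3 x 30 mm, at the edge); 0 or any whole turn (6.283) when it faces the pointer. No end stops. Stiff: about 6 N along the rim 60 mm from the axis; stays where left. Fingertips pressed on with under about 10 N may slip.
- pointer (a point): Tip of the fixed steel arrow that points at the wheel's axis, 80 mm from it, 5 mm outside the wheel's edge, 50 mm above the bench; x axis away from the wheel's axis. Arrow head 25 mm long, 22 mm wide, on a bracket; highest part 52 mm.
- lock_bolt (a joint): Travel of the lock bolt towards the wheel's axis (along the machine's -y), m: 0 withdrawn, 0.018 fully home against its stop. About 2 N of friction, stays where it is left. Its round nose enters a notch hidden under the wheel only when the line faces the pointer (to within about 3 degrees); otherwise it is stopped at about 0.004.
- bolt_post (a point): Steel post of the lock bolt, upright, 14 mm diameter with an 18 mm round knob on its top at 92 mm above the bench; this point is on its centre line, 70 mm above the bench. Withdrawn it stands 115 mm from the wheel's axis on the machine's +y side, home 97 mm. Free all round above 52 mm.

How it is judged:
On the way, in this order (a step that is already met when the one before it is completed fails the run):
1. the engraved line faces the pointer (within 0.06 rad, 4 mm at the rim), wheel at rest, bolt still out ((value of joint index_wheel between -0.06 and 0.06 rad or value of joint index_wheel between 6.22319 and 6.34319 rad or value of joint index_wheel between -6.34319 and -6.22319 rad or value of joint index_wheel between 12.5064 and 12.6264 rad) and velocity of joint index_wheel between -0.05 and 0.05 rad/s and value of joint lock_bolt below 0.008 m), for 0.2 s.
2. the lock bolt is home (within 2 mm) with the line at the pointer ((value of joint index_wheel between -0.06 and 0.06 rad or value of joint index_wheel between 6.22319 and 6.34319 rad or value of joint index_wheel between -6.34319 and -6.22319 rad or value of joint index_wheel between 12.5064 and 12.6264 rad) and value of joint lock_bolt above 0.016 m), for 0.2 s.
At the end, for the whole second after the job is handed in: The engraved line faces the pointer within 0.06 rad (about 4 mm at the rim), the wheel is at rest, and the lock bolt is home within 2 mm of its stop (all of step 2 and velocity of joint index_wheel between -0.05 and 0.05 rad/s); the robot touches nothing.
It fails at once if the wheel is pressed with more than 27 N (contact force between any of the fingers, the arm and index_wheel above 27 N).
It fails at once if the bolt is rammed against the wheel with more than 20 N (contact force between lock_bolt and index_wheel above 20 N).
It fails at once if another thing on the bench is shifted by more than 30 mm (distance of any of jar, bead_dish, brush, marver, screwdriver, water_bottle, stock_box, spanner from where it was at the start of the episode above 0.03 m).
It also fails if it takes over 64 s, if anything falls off the work surface, if the arm or the gripper's body presses on something with over 40 N, if the wrist force passes 120 N, or if a joint passes its speed limit or range.

## Working session

There is one attempt and no reset: what is moved stays moved. The work goes in short steps, Python scripts to look and compute and a tool call to move; the robot and the scene stay as the last step left them, time stands still between calls to the robot, and variables do not carry over. Pictures are saved under pics/ and viewed, at most 10 in all, crops included, and the job is handed in when it is done.

Besides the shell and the picture viewer there is one more tool, called after "Emit:" by a JSON object that holds its "method" and its "body", one argument or row to a line. play_rows: Moves the arm, as the interface text tells. Its arguments: {"type":"object","properties":{"motion":{"type":"array"},"newtons":{"type":"number"}},"required":["motion"]}

```bash
ls; mkdir -p pics; python3 - <<'E'
from workcell import robot
import cv2,numpy as np
for n in("side","top"):
    p,d=robot.snapshot(n); cv2.imwrite(f"pics/{n}0.png",p[:,:,::-1]); np.save(f"{n}0.npy",d)
    print(n,robot.get_calibration(n))
print(robot.get_obs())
E
```

```text
pics
side {'fx': 502.4133418082581, 'fy': 502.4133418082581, 'cx': 318.1028702875683, 'cy': 230.43359569971997, 'dist_coeffs': array([-0.09191932,  0.        ,  0.        ,  0.        ,  0.        ]), 'xyz': array([0.3436034 , 0.41667189, 0.57618172]), 'rotation': array([-2.44957803e+00, -1.51648447e-03, -2.56776563e+00])}
top {'fx': 501.35024356062416, 'fy': 501.35024356062416, 'cx': 321.1961168397157, 'cy': 234.0288498468621, 'dist_coeffs': array([0.04744829, 0.        , 0.        , 0.        , 0.        ]), 'xyz': array([0.4594673 , 0.07380322, 0.70731441]), 'rotation': array([-2.97251498,  0.01257057, -1.55749204])}
{'time': 0.1, 'joints': array([-1.40160255e+00,  2.59170312e-01,  2.08687590e-02,  1.33367098e+00,
       -1.39392414e-05,  1.41825928e+00]), 'dq': array([ 0.00087275, -0.00091148,  0.00215025,  0.00022804,  0.00145168,
       -0.00116019]), 'effort': array([ 4.48598235e-03, -5.56693625e+01,  3.45071197e+01,  1.16149901e-02,
       -2.61364930e-04,  5.32197390e-06]), 'ee_pos': array([ 0.17390442, -0.52156501,  0.24472014]), 'eef_rot': array([-3.14042799e+00, -1.64942358e-04,  3.21730736e-01]), 'wrist_force': array([-0.3051195 ,  0.81208784, -0.55359885]), 'torque': array([-0.03724937,  0.01629842,  0.01223037]), 'grasp_force': 0.0, 'grip_width': 0.08551004638678832}
```

View pics/top0.png

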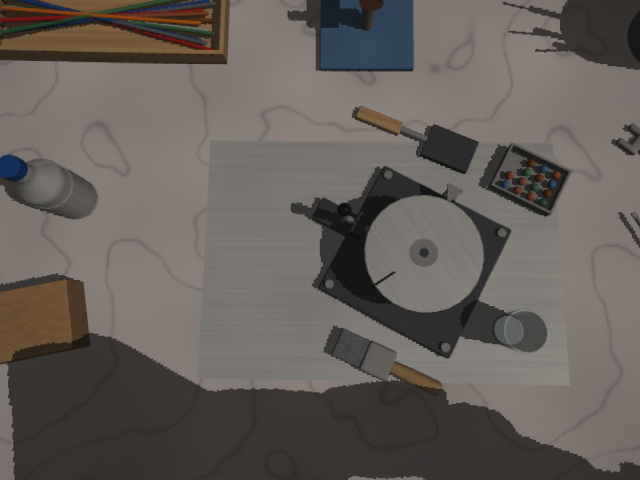

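View pics/side0.png

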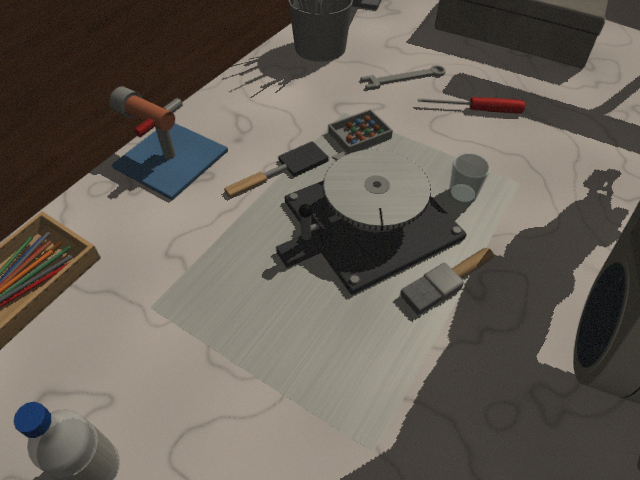

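The top view shows the wheel's centre at about (424,253). The engraved line runs from (395,272) to (376,285), the pointer is at about (453,191), and the post's knob is at (345,210). The side view shows the wheel at (377,185), the line at (380,217) and the knob near (306,211).

```bash
cat > h.py <<'E'
import cv2,numpy as np
from scipy.spatial.transform import Rotation as R
from scipy.optimize import least_squares
from workcell import robot
def cam(n):
    c=robot.get_calibration(n); K=np.array([[c["fx"],0,c["cx"]],[0,c["fy"],c["cy"]],[0,0,1]])
    return K,np.array(c["dist_coeffs"]),np.array(c["xyz"]),R.from_euler("xyz",c["rotation"]).as_matrix()
def ray(n,uv):
    K,D,t,M=cam(n); q=cv2.undistortPoints(np.array([[uv]],float),K,D)[0,0]
    return t,M@np.array([q[0],q[1],1])
def atz(n,uv,z):
    t,r=ray(n,uv); return t+r*(z-t[2])/r[2]
def dep(n,uv,d):
    t,r=ray(n,uv); return t+r*d[int(round(uv[1])),int(round(uv[0]))]
def tri(a,b):   # pixel in top, pixel in side
    (t1,r1),(t2,r2)=ray("top",a),ray("side",b)
    s=np.linalg.lstsq(np.c_[r1,-r2],t2-t1,rcond=None)[0]
    p,q=t1+s[0]*r1,t2+s[1]*r2; return (p+q)/2,np.linalg.norm(p-q)
E
python3 - <<'E'
from h import *
np.set_printoptions(precision=4,suppress=True)
d=np.load("top0.npy"); ds=np.load("side0.npy")
print("wheel tri",tri((424,253),(377,184.5)))
for uv in [(400,230),(450,230),(450,275),(410,290)]: print("wheel depth",dep("top",uv,d))
for uv in [(350,180),(400,200)]: print("wheel depth side",dep("side",uv,ds))
print("knob",tri((345,210),(306,211)),dep("top",(345,210),d))
for uv in [(385,168),(510,232),(448,356),(320,287)]: print("corner",atz("top",uv,.014))
print("pointer",atz("top",(452,200),.05),atz("top",(455,186),.05))
w=tri((424,253),(377,184.5))[0]
# segment wheel top from depth for centre
v,u=np.mgrid[150:360,320:530]
P=np.array([dep("top",(a,b),d) for a,b in zip(u.ravel(),v.ravel())])
m=(abs(P[:,2]-w[2])<.008)&(np.hypot(*(P[:,:2]-w[:2]).T)<.085)
Q=P[m]; c,r=cv2.minEnclosingCircle(Q[:,:2].astype(np.float32)); print("circle",c,r,np.median(Q[:,2]))
z=np.median(Q[:,2])
for uv in [(395,272),(376,285)]:
    p=atz("top",uv,z); print("line",p, np.hypot(*(p[:2]-c)),np.degrees(np.arctan2(*(p[:2]-c)[::-1])))
E
```

```text
wheel tri (array([ 0.5442, -0.0471,  0.0759]), np.float64(0.00016786852636192694))
wheel depth [ 0.5734 -0.0172  0.0765]
wheel depth [ 0.5745 -0.081   0.074 ]
wheel depth [ 0.517  -0.0789  0.0755]
wheel depth [ 0.4977 -0.0292  0.0726]
wheel depth side [ 0.5802 -0.0336  0.0765]
wheel depth side [ 0.5043 -0.0405  0.0732]
knob (array([0.5972, 0.053 , 0.0819]), np.float64(0.0007106974236028196)) [0.5953 0.0535 0.0923]
corner [ 0.6745 -0.0059  0.014 ]
corner [ 0.5835 -0.1779  0.014 ]
corner [ 0.4144 -0.0875  0.014 ]
corner [0.5037 0.0848 0.014 ]
pointer [ 0.6197 -0.0907  0.05  ] [ 0.639  -0.0952  0.05  ]Traceback (most recent call last):
  File "<stdin>", line 13, in <module>
  File "h.py", line 14, in dep
    t,r=ray(n,uv); return t+r*d[int(round(uv[1])),int(round(uv[0]))]
        ~~~^^^^^^
  File "h.py", line 9, in ray
    K,D,t,M=cam(n); q=cv2.undistortPoints(np.array([[uv]],float),K,D)[0,0]
            ~~~^^^
  File "h.py", line 6, in cam
    c=robot.get_calibration(n); K=np.array([[c["fx"],0,c["cx"]],[0,c["fy"],c["cy"]],[0,0,1]])
ValueError: time passes only in moves, steps and waits
```

Emit:
{"method": "play_rows", "body": {
  "motion": [
    [4, -2.7, 0, 0, 8.5],
    [9, -6, 0, 0, 8.5],
    [13.5, -9, 0, 0, 8.5],
    [18, -12, 0, 0, 8.5],
    [22.5, -15, 0, 0, 8.5],
    [27, -18, 0, 0, 8.5],
    [31.5, -21, 0, 0, 8.5],
    [36, -24, 0, 0, 8.5],
    [40.5, -27, 0, 0, 8.5],
    [45, -30, 2, 0, 8.5],
    [48.5, -32.3, 4, 0, 8.5],
    [50.1, -33.4, 5, 0, 8.5]
  ]
}}

```text
time: 1.3
ee_pos: [0.5378, -0.0535, 0.1995]
eef_rot: [3.141, -0.001, 0.322]
wrist_force: [-0.0, -2.0, -0.1]
grip_width: 0.0848
grasp_force: 0.0
```

Emit:
{"method": "play_rows", "body": {
  "motion": [
    [0, 0, 0, 0.5, 8.5],
    [0, 0, 0, 1, 8.5],
    [0, 0, 0, 1, 8.5],
    [0, 0, 0, 1, 8.5]
  ]
}}

```text
time: 1.7
ee_pos: [0.5366, -0.0555, 0.1997]
eef_rot: [-3.141, 0.0, 0.218]
wrist_force: [-0.5, 0.3, -0.6]
grip_width: 0.0852
grasp_force: 0.0
```

```bash
python3 - <<'E'
from h import *
o=robot.get_obs()
for k in("time","joints","ee_pos","eef_rot","wrist_force"):print(k,np.round(o[k],4))
for n in("top","side"):
    p,_=robot.snapshot(n); cv2.imwrite(f"pics/{n}1.png",p[:,:,::-1])
c,z=np.array([.5441,-.0466]),.075
for uv in [(395,272),(376,285)]:
    p=atz("top",uv,z)[:2]-c; print(np.hypot(*p),np.degrees(np.arctan2(p[1],p[0])))
E
```

```text
time 1.7
joints [-0.2586  0.2581 -0.0963  1.2167 -0.      2.6645]
ee_pos [ 0.5366 -0.0555  0.1997]
eef_rot [-3.1415e+00  3.0000e-04  2.1850e-01]
wrist_force [-0.5153  0.2952 -0.6362]
0.0435805531216969 123.83478013000398
0.07274906801571608 124.21352996068781
```

Emit:
{"method": "play_rows", "body": {
  "motion": [
    [0.92, -0.7, 2, 0, 8.5],
    [0.92, -0.7, 4, 0, 8.5],
    [0.92, -0.7, 6, 0, 8.5],
    [0.92, -0.7, 8, 0, 8.5],
    [0.92, -0.7, 9, 0, 8.5],
    [0.92, -0.7, 9.5, 0, 8.5],
    [0.92, -0.7, 9.5, 0, 8.5],
    [0.92, -0.7, 9.5, 0, 8.5]
  ]
}}

```text
time: 2.6
ee_pos: [0.5446, -0.0468, 0.1056]
eef_rot: [3.141, -0.001, 0.217]
wrist_force: [0.5, 0.5, 0.2]
grip_width: 0.0851
grasp_force: 0.0
```

```bash
python3 - <<'E'
from h import *
o=robot.get_obs()
for k in("time","joints","ee_pos","eef_rot","wrist_force"):print(k,np.round(o[k],4))
p,_=robot.snapshot("side"); cv2.imwrite("pics/side2.png",cv2.resize(p[90:310,230:520,::-1],None,fx=2.5,fy=2.5))
E
```

```text
time 2.6
joints [-0.2393  0.3304 -0.2461  0.9932  0.      2.6853]
ee_pos [ 0.5446 -0.0468  0.1056]
eef_rot [ 3.1411e+00 -1.0000e-03  2.1710e-01]
wrist_force [0.5116 0.4508 0.2324]
```

View pics/side2.png

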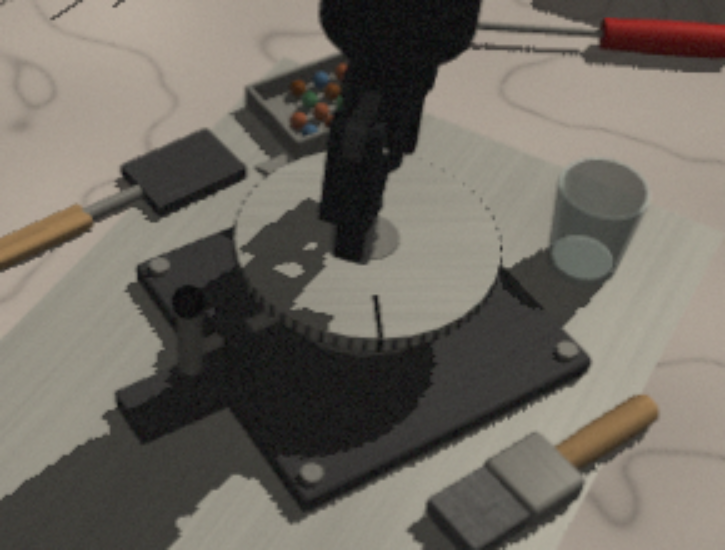

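The crop shows the near fingertip at (350,255), just above the wheel and close to its hub. The line is at (378,320) and the knob at (187,300), clear of the gripper. Next I feel downwards for the wheel.

Emit:
{"method": "play_rows", "body": {
  "motion": [
    [0, 0, 0.3, 0, 8.5],
    [0, 0, 0.6, 0, 8.5],
    [0, 0, 0.9, 0, 8.5],
    [0, 0, 1.2, 0, 8.5],
    [0, 0, 1.2, 0, 8.5],
    [0, 0, 1.2, 0, 8.5]
  ]
}}

```text
time: 3.25
ee_pos: [0.5441, -0.0466, 0.0927]
eef_rot: [-3.141, 0.0, 0.217]
wrist_force: [-0.2, 1.4, 0.7]
grip_width: 0.085
grasp_force: 0.0
```

Emit:
{"method": "play_rows", "body": {
  "motion": [
    [0, 0, 0.05, 0, 8.5],
    [0, 0, 0.1, 0, 8.5],
    [0, 0, 0.15, 0, 8.5],
    [0, 0, 0.2, 0, 8.5],
    [0, 0, 0.2, 0, 8.5]
  ]
}}

```text
time: 3.75
ee_pos: [0.5441, -0.0466, 0.0908]
eef_rot: [-3.142, 0.0, 0.217]
wrist_force: [0.2, 1.5, -0.0]
grip_width: 0.0853
grasp_force: 0.0
```

Emit:
{"method": "play_rows", "body": {
  "motion": [
    [0, 0, 0.05, 0, 8.5],
    [0, 0, 0.1, 0, 8.5],
    [0, 0, 0.15, 0, 8.5],
    [0, 0, 0.2, 0, 8.5],
    [0, 0, 0.2, 0, 8.5]
  ]
}}

```text
time: 4.25
ee_pos: [0.5441, -0.0466, 0.0887]
eef_rot: [-3.142, 0.0, 0.217]
wrist_force: [-0.1, 0.2, -0.6]
grip_width: 0.085
grasp_force: 0.0
```

Emit:
{"method": "play_rows", "body": {
  "motion": [
    [0, 0, 0.05, 0, 8.5],
    [0, 0, 0.1, 0, 8.5],
    [0, 0, 0.15, 0, 8.5],
    [0, 0, 0.2, 0, 8.5],
    [0, 0, 0.2, 0, 8.5]
  ]
}}

```text
time: 4.75
ee_pos: [0.5441, -0.0466, 0.0867]
eef_rot: [-3.142, 0.0, 0.217]
wrist_force: [-0.0, -0.4, 0.1]
grip_width: 0.085
grasp_force: 0.0
```

Emit:
{"method": "play_rows", "body": {
  "motion": [
    [0, 0, 0.05, 0, 8.5],
    [0, 0, 0.1, 0, 8.5],
    [0, 0, 0.15, 0, 8.5],
    [0, 0, 0.2, 0, 8.5],
    [0, 0, 0.2, 0, 8.5]
  ]
}}

```text
time: 5.25
ee_pos: [0.5441, -0.0466, 0.0847]
eef_rot: [-3.142, 0.0, 0.217]
wrist_force: [0.3, -0.5, 0.1]
grip_width: 0.0849
grasp_force: 0.0
```

Emit:
{"method": "play_rows", "body": {
  "motion": [
    [0, 0, 0.05, 0, 8.5],
    [0, 0, 0.1, 0, 8.5],
    [0, 0, 0.15, 0, 8.5],
    [0, 0, 0.2, 0, 8.5],
    [0, 0, 0.2, 0, 8.5]
  ]
}}

```text
time: 5.75
ee_pos: [0.5441, -0.0466, 0.0827]
eef_rot: [-3.142, 0.0, 0.217]
wrist_force: [0.1, -0.3, 1.0]
grip_width: 0.085
grasp_force: 0.0
```

Emit:
{"method": "play_rows", "body": {
  "motion": [
    [0, 0, 0.05, 0, 8.5],
    [0, 0, 0.1, 0, 8.5],
    [0, 0, 0.15, 0, 8.5],
    [0, 0, 0.2, 0, 8.5],
    [0, 0, 0.2, 0, 8.5]
  ]
}}

```text
time: 6.25
ee_pos: [0.5441, -0.0466, 0.0807]
eef_rot: [-3.142, 0.0, 0.217]
wrist_force: [-0.1, 0.0, -0.3]
grip_width: 0.0847
grasp_force: 0.0
```

Emit:
{"method": "play_rows", "body": {
  "motion": [
    [0, 0, 0.05, 0, 8.5],
    [0, 0, 0.1, 0, 8.5],
    [0, 0, 0.15, 0, 8.5],
    [0, 0, 0.2, 0, 8.5],
    [0, 0, 0.2, 0, 8.5]
  ]
}}

```text
time: 6.75
ee_pos: [0.5441, -0.0466, 0.0788]
eef_rot: [-3.142, 0.0, 0.217]
wrist_force: [0.2, 0.4, 0.3]
grip_width: 0.0851
grasp_force: 0.0
```

Emit:
{"method": "play_rows", "body": {
  "motion": [
    [0, 0, 0.05, 0, 8.5],
    [0, 0, 0.1, 0, 8.5],
    [0, 0, 0.15, 0, 8.5],
    [0, 0, 0.2, 0, 8.5],
    [0, 0, 0.2, 0, 8.5]
  ]
}}

```text
time: 7.25
ee_pos: [0.5441, -0.0466, 0.0768]
eef_rot: [3.142, 0.0, 0.217]
wrist_force: [-0.5, 1.4, 0.2]
grip_width: 0.085
grasp_force: 0.0
```

Emit:
{"method": "play_rows", "body": {
  "motion": [
    [0, 0, 0.05, 0, 8.5],
    [0, 0, 0.1, 0, 8.5],
    [0, 0, 0.15, 0, 8.5],
    [0, 0, 0.15, 0, 8.5]
  ]
}}

```text
time: 7.65
ee_pos: [0.5444, -0.0466, 0.0759]
eef_rot: [3.141, -0.001, 0.217]
wrist_force: [-1.6, 1.8, 7.5]
grip_width: 0.0851
grasp_force: 3.7
```

Emit:
{"method": "play_rows", "body": {
  "motion": [
    [0, 0, 0.05, 0, 8.5],
    [0, 0, 0.1, 0, 8.5],
    [0, 0, 0.15, 0, 8.5],
    [0, 0, 0.15, 0, 8.5],
    [0, 0, 0.15, 0, 8.5]
  ]
}}

```text
time: 8.15
ee_pos: [0.5446, -0.0465, 0.0751]
eef_rot: [3.141, -0.002, 0.217]
wrist_force: [-2.9, 0.4, 13.7]
grip_width: 0.085
grasp_force: 6.7
```

Emit:
{"method": "play_rows", "body": {
  "motion": [
    [0, 0, 0.05, 0, 8.5],
    [0, 0, 0.08, 0, 8.5],
    [0, 0, 0.08, 0, 8.5],
    [0, 0, 0.08, -0.5, 8.5],
    [0, 0, 0.08, -1, 8.5],
    [0, 0, 0.08, -1.5, 8.5],
    [0, 0, 0.08, -2, 8.5],
    [0, 0, 0.08, -2.5, 8.5],
    [0, 0, 0.08, -3, 8.5],
    [0, 0, 0.08, -3, 8.5]
  ]
}}

```text
time: 9.15
ee_pos: [0.5446, -0.0469, 0.0746]
eef_rot: [3.14, -0.001, 0.532]
wrist_force: [-3.5, -0.3, 16.4]
grip_width: 0.085
grasp_force: 8.3
```

```bash
python3 - <<'E'
from h import *
o=robot.get_obs()
for k in("time","joints","wrist_force","torque"):print(k,np.round(o[k],4))
p,_=robot.snapshot("side"); cv2.imwrite("pics/side3.png",cv2.resize(p[90:310,230:520,::-1],None,fx=2.5,fy=2.5))
E
```

```text
time 9.15
joints [-2.3930e-01  3.5760e-01 -2.9370e-01  9.1730e-01 -4.0000e-04  2.3699e+00]
wrist_force [-3.5151 -0.2802 16.4168]
torque [ 0.0769  0.9684 -0.1769]
```

View pics/side3.png

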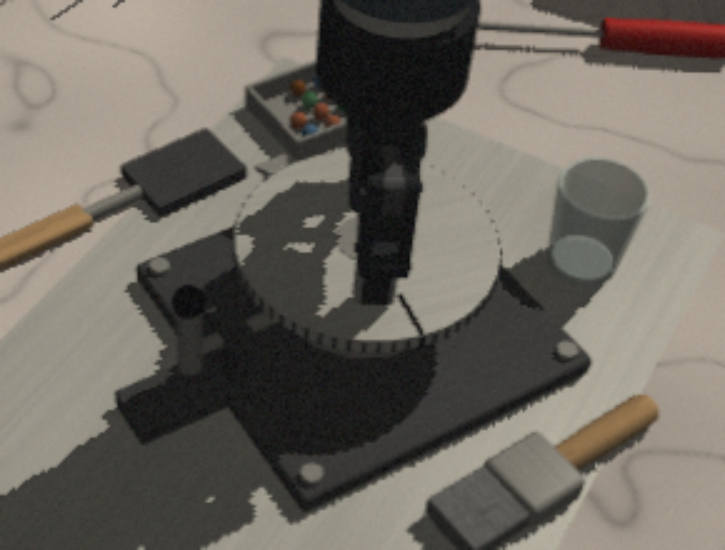

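The line has moved to (413,317), turning anticlockwise with the fingers and without visible slip. I continue the turn, with about 190° left.

Emit:
{"method": "play_rows", "body": {
  "motion": [
    [0, 0, 0, -0.5, 8.5],
    [0, 0, 0, -1.3, 8.5],
    [0, 0, 0, -2.1, 8.5],
    [0, 0, 0, -3, 8.5],
    [0, 0, 0, -3.9, 8.5],
    [0, 0, 0, -4.8, 8.5],
    [0, 0, 0, -5.7, 8.5],
    [0, 0, 0, -6.6, 8.5],
    [0, 0, 0, -7.5, 8.5],
    [0, 0, 0, -8.4, 8.5],
    [0, 0, 0, -9.2, 8.5],
    [0, 0, 0, -9.6, 8.5]
  ]
}}

```text
time: 10.4
ee_pos: [0.5452, -0.0474, 0.0748]
eef_rot: [3.138, 0.002, 1.539]
wrist_force: [-1.9, -1.9, 14.8]
grip_width: 0.0851
grasp_force: 7.7
```

Emit:
{"method": "play_rows", "body": {
  "motion": [
    [0, 0, 0, -0.5, 8.5],
    [0, 0, 0, -1.3, 8.5],
    [0, 0, 0, -2.1, 8.5],
    [0, 0, 0, -3, 8.5],
    [0, 0, 0, -3.9, 8.5],
    [0, 0, 0, -4.8, 8.5],
    [0, 0, 0, -5.7, 8.5],
    [0, 0, 0, -6.6, 8.5],
    [0, 0, 0, -7.5, 8.5],
    [0, 0, 0, -8.4, 8.5],
    [0, 0, 0, -9.2, 8.5],
    [0, 0, 0, -9.6, 8.5]
  ]
}}

```text
time: 11.6
ee_pos: [0.5459, -0.0476, 0.0749]
eef_rot: [3.141, 0.005, 2.544]
wrist_force: [0.6, -3.0, 14.3]
grip_width: 0.0846
grasp_force: 7.1
```

Emit:
{"method": "play_rows", "body": {
  "motion": [
    [0, 0, 0, -0.5, 8.5],
    [0, 0, 0, -1.3, 8.5],
    [0, 0, 0, -2.1, 8.5],
    [0, 0, 0, -3, 8.5],
    [0, 0, 0, -3.9, 8.5],
    [0, 0, 0, -4.8, 8.5],
    [0, 0, 0, -5.7, 8.5],
    [0, 0, 0, -6.6, 8.5],
    [0, 0, 0, -7.5, 8.5],
    [0, 0, 0, -8.4, 8.5],
    [0, 0, 0, -9.2, 8.5],
    [0, 0, 0, -9.6, 8.5]
  ]
}}

```text
time: 12.8
ee_pos: [0.5461, -0.0472, 0.075]
eef_rot: [-3.139, 0.004, -2.734]
wrist_force: [1.5, -0.2, 14.3]
grip_width: 0.0849
grasp_force: 7.2
```

```bash
python3 - <<'E'
from h import *
o=robot.get_obs()
for k in("time","joints","ee_pos","eef_rot","wrist_force"):print(k,np.round(o[k],4))
p,_=robot.snapshot("top"); cv2.imwrite("pics/top4.png",cv2.resize(p[150:370,290:540,::-1],None,fx=2.5,fy=2.5))
p,_=robot.snapshot("side"); cv2.imwrite("pics/side4.png",cv2.resize(p[90:310,230:520,::-1],None,fx=2.5,fy=2.5))
E
```

```text
time 12.8
joints [-2.393e-01  3.578e-01 -2.923e-01  9.155e-01  1.000e-04 -6.472e-01]
ee_pos [ 0.5461 -0.0472  0.075 ]
eef_rot [-3.1385  0.0042 -2.7337]
wrist_force [ 1.5378 -0.2011 14.2877]
```

View pics/top4.png

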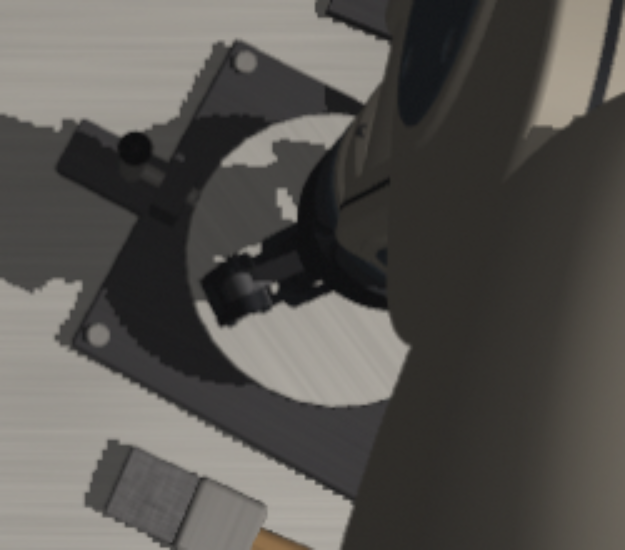

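The arm hides the line here; only the post's knob at (135,148) and the left half of the wheel are visible. I check the side view.

View pics/side4.png

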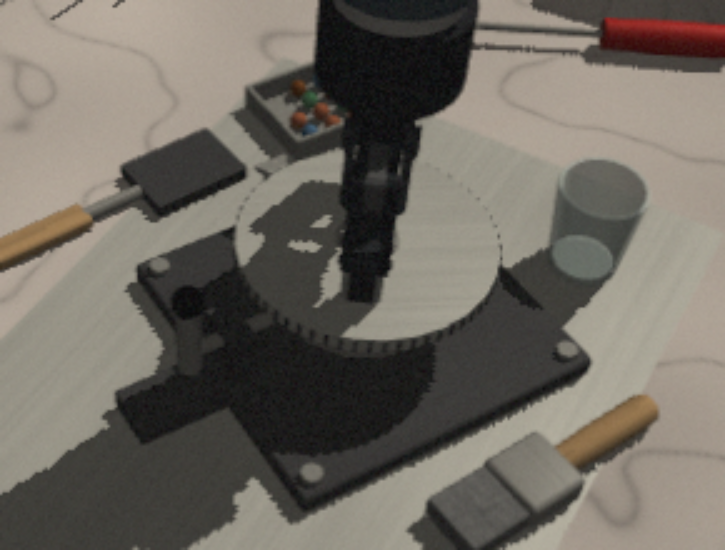

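The line is hidden behind the fingers, as it should be about 17° short of the pointer at (275,165). I turn the remaining 17° by dead reckoning, then check.

Emit:
{"method": "play_rows", "body": {
  "motion": [
    [0, 0, 0, -0.4, 8.5],
    [0, 0, 0, -1, 8.5],
    [0, 0, 0, -1.6, 8.5],
    [0, 0, 0, -2.2, 8.5],
    [0, 0, 0, -2.6, 8.5],
    [0, 0, 0, -2.8, 8.5],
    [0, 0, 0, -2.8, 8.5],
    [0, 0, 0, -2.8, 8.5]
  ]
}}

```text
time: 13.7
ee_pos: [0.5459, -0.0469, 0.0749]
eef_rot: [-3.138, 0.003, -2.443]
wrist_force: [0.1, 1.1, 13.8]
grip_width: 0.0847
grasp_force: 7.2
```

```bash
python3 - <<'E'
from h import *
o=robot.get_obs()
for k in("time","joints","ee_pos","eef_rot","wrist_force"):print(k,np.round(o[k],4))
p,_=robot.snapshot("side"); cv2.imwrite("pics/side5.png",cv2.resize(p[140:220,310:420,::-1],None,fx=7,fy=7,interpolation=cv2.INTER_CUBIC))
E
```

```text
time 13.7
joints [-2.391e-01  3.578e-01 -2.926e-01  9.157e-01  3.000e-04 -9.375e-01]
ee_pos [ 0.5459 -0.0469  0.0749]
eef_rot [-3.1380e+00  3.0000e-03 -2.4432e+00]
wrist_force [ 0.1473  1.0858 13.8153]
```

View pics/side5.png

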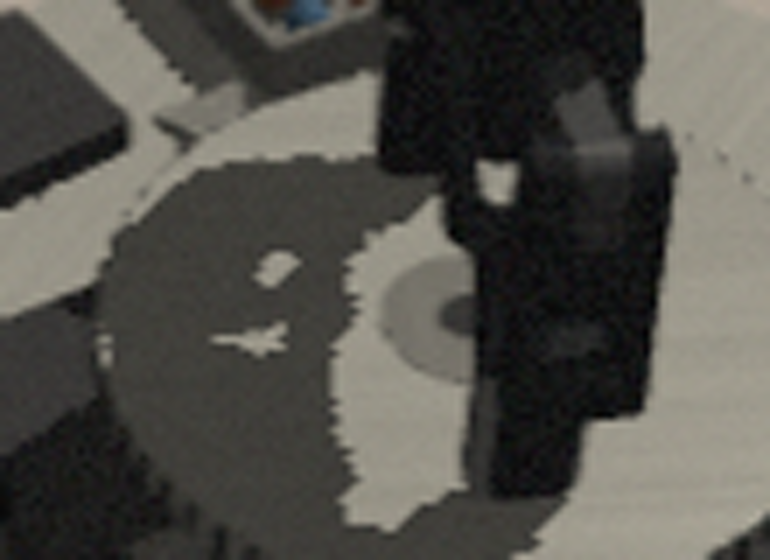

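The line isn't visible at the pointer, which is at (205,115) here, so the fingers slipped a little. I lift off to look.

Emit:
{"method": "play_rows", "body": {
  "motion": [
    [0, 0, -0.5, 0, 8.5],
    [0, 0, -2, 0, 8.5],
    [0, 0, -5, 0, 8.5],
    [0, 0, -8, 0, 8.5],
    [0, 0, -11, 0, 8.5],
    [0, 0, -13, 0, 8.5],
    [0, 0, -14, 0, 8.5],
    [0, 0, -14, 0, 8.5]
  ]
}}

```text
time: 14.55
ee_pos: [0.5445, -0.0467, 0.2138]
eef_rot: [-3.14, 0.001, -2.443]
wrist_force: [0.5, -0.4, -0.5]
grip_width: 0.085
grasp_force: 0.0
```

```bash
python3 - <<'E'
from h import *
o=robot.get_obs()
for k in("time","ee_pos","eef_rot","wrist_force"):print(k,np.round(o[k],4))
p,_=robot.snapshot("side"); cv2.imwrite("pics/side6.png",cv2.resize(p[140:250,310:450,::-1],None,fx=5,fy=5,interpolation=cv2.INTER_CUBIC))
E
```

```text
time 14.55
ee_pos [ 0.5445 -0.0467  0.2138]
eef_rot [-3.1403e+00  1.0000e-03 -2.4428e+00]
wrist_force [ 0.4715 -0.3557 -0.4909]
```

View pics/side6.png

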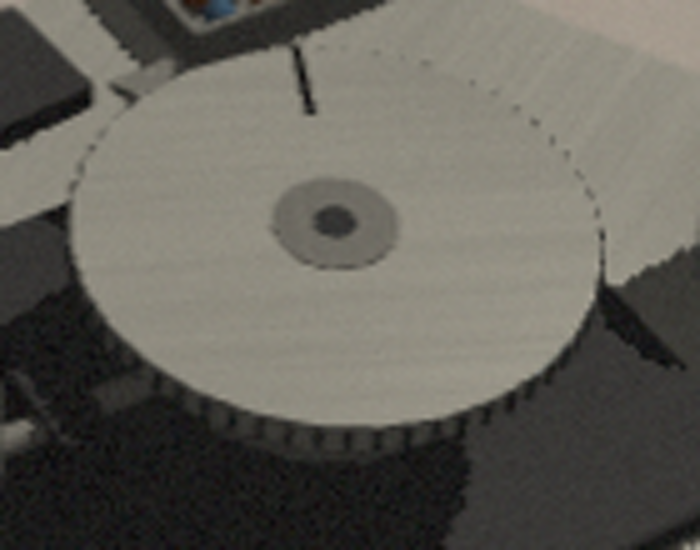

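The line is now clear, from crop pixel (298,48) to (311,110). The hub is at (335,221) and the pointer head is around (145,78).

```bash
cat >> h.py <<'E'
def ang(n,uvs,z=.0755):
    P=[atz(n,u,z)[:2] for u in uvs]
    c=P[-1]; return [(np.hypot(*(p-c)).round(4),np.degrees(np.arctan2(*(p-c)[::-1])).round(2)) for p in P[:-1]],c
E
python3 - <<'E'
from h import *
f=lambda x,y:(310+(x-2)/5,140+(y-2)/5)
print(ang("side",[f(298,48),f(311,110),f(335,221)]))
q=[f(115,85),f(172,65),f(130,100)]
for u in q:
    p=atz("side",u,.051)[:2]-[.5441,-.0466];print(np.hypot(*p),np.degrees(np.arctan2(p[1],p[0])))
E
```

```text
([(np.float64(0.0734), np.float64(-52.79)), (np.float64(0.046), np.float64(-52.69))], array([ 0.54542619, -0.0484296 ]))
0.10473276171664776 -22.27558219262451
0.10407906431176905 -33.4118949804942
0.09654313813334388 -22.140845660803116
```

Emit:
{"method": "play_rows", "body": {
  "motion": [
    [0, 0, 3, 0, 8.5],
    [0, 0, 6, 0, 8.5],
    [0, 0, 9, 0, 8.5],
    [0, 0, 12, 0, 8.5],
    [0, 0, 13, 0, 8.5],
    [0, 0, 13.5, 0, 8.5],
    [0, 0, 13.7, 0, 8.5],
    [0, 0, 13.8, 0, 8.5],
    [0, 0, 13.9, 0, 8.5],
    [0, 0, 14, 0, 8.5],
    [0, 0, 14.05, 0, 8.5],
    [0, 0, 14.05, 0, 8.5]
  ]
}}

```text
time: 15.8
ee_pos: [0.5441, -0.0463, 0.0748]
eef_rot: [-3.141, 0.001, -2.442]
wrist_force: [-7.2, 3.5, 15.3]
grip_width: 0.0851
grasp_force: 7.7
```

Emit:
{"method": "play_rows", "body": {
  "motion": [
    [0, 0, 0.04, -0.2, 8.5],
    [0, 0, 0.06, -0.6, 8.5],
    [0, 0, 0.06, -1, 8.5],
    [0, 0, 0.06, -1.4, 8.5],
    [0, 0, 0.06, -1.8, 8.5],
    [0, 0, 0.06, -2.2, 8.5],
    [0, 0, 0.06, -2.6, 8.5],
    [0, 0, 0.06, -3, 8.5],
    [0, 0, 0.06, -3.4, 8.5],
    [0, 0, 0.06, -3.8, 8.5],
    [0, 0, 0.06, -4.2, 8.5],
    [0, 0, 0.06, -4.4, 8.5]
  ]
}}

```text
time: 17.0
ee_pos: [0.5465, -0.0469, 0.075]
eef_rot: [-3.135, 0.002, -1.981]
wrist_force: [0.3, 2.3, 13.8]
grip_width: 0.085
grasp_force: 6.9
```

Emit:
{"method": "play_rows", "body": {
  "motion": [
    [0, 0, 0, 0, 8.5],
    [0, 0, -0.5, 0, 8.5],
    [0, 0, -2, 0, 8.5],
    [0, 0, -5, 0, 8.5],
    [0, 0, -8, 0, 8.5],
    [0, 0, -11, 0, 8.5],
    [0, 0, -13, 0, 8.5],
    [0, 0, -14, 0, 8.5],
    [0, 0, -14, 0, 8.5]
  ]
}}

```text
time: 17.9
ee_pos: [0.5448, -0.0468, 0.2136]
eef_rot: [-3.138, 0.0, -1.982]
wrist_force: [-0.0, 0.9, -0.3]
grip_width: 0.085
grasp_force: 0.0
```

```bash
python3 - <<'E'
from h import *
o=robot.get_obs()
for k in("time","joints","ee_pos","eef_rot","wrist_force"):print(k,np.round(o[k],4))
p,_=robot.snapshot("side"); cv2.imwrite("pics/side7.png",cv2.resize(p[140:250,310:450,::-1],None,fx=5,fy=5,interpolation=cv2.INTER_CUBIC))
E
```

```text
time 17.9
joints [-2.3910e-01  2.6200e-01 -5.4800e-02  1.2507e+00 -1.0000e-04 -1.3987e+00]
ee_pos [ 0.5448 -0.0468  0.2136]
eef_rot [-3.1384e+00  4.0000e-04 -1.9820e+00]
wrist_force [-0.0123  0.9088 -0.2679]
```

View pics/side7.png

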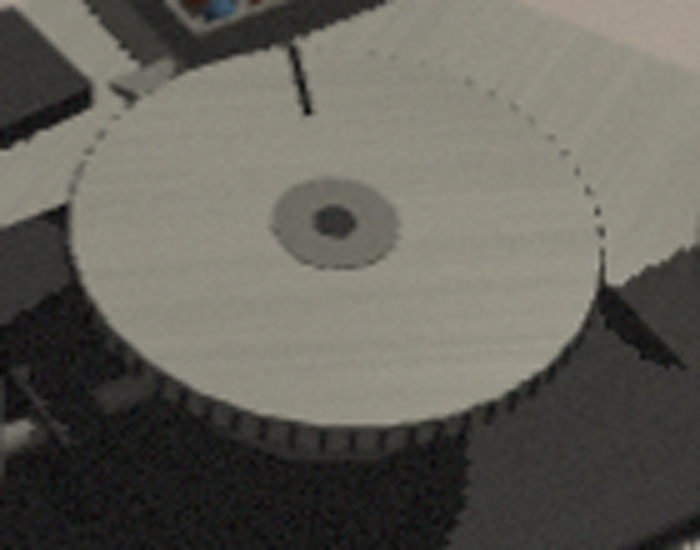

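The line is only about 1° further on, from (293,46) to (307,112), so at this radius the fingers slip. I switch to closed fingers at a 60 mm radius and move them along the arc. I'll place them on the far right side of the wheel so the line stays in view.

Emit:
{"method": "play_rows", "body": {
  "motion": [
    [1.5, 0.4, 0, 0, 0],
    [3, 0.9, 0, 0, 0],
    [4.5, 1.3, 1, 0, 0],
    [5.8, 1.7, 3, 0, 0],
    [5.8, 1.7, 5.5, 0, 0],
    [5.8, 1.7, 8, 0, 0],
    [5.8, 1.7, 10, 0, 0],
    [5.8, 1.7, 11, 0, 0],
    [5.8, 1.7, 11.5, 0, 0],
    [5.8, 1.7, 11.5, 0, 0]
  ],
  "newtons": 20
}}

```text
time: 18.95
ee_pos: [0.505, -0.0932, 0.0967]
eef_rot: [3.141, -0.0, -1.982]
wrist_force: [-0.6, 1.1, -0.2]
grip_width: 0.0002
grasp_force: 0.0
```

Emit:
{"method": "play_rows", "body": {
  "motion": [
    [0, 0, 0.1, 0, 0],
    [0, 0, 0.2, 0, 0],
    [0, 0, 0.3, 0, 0],
    [0, 0, 0.4, 0, 0],
    [0, 0, 0.4, 0, 0],
    [0, 0, 0.4, 0, 0]
  ]
}}

```text
time: 19.55
ee_pos: [0.5054, -0.0929, 0.093]
eef_rot: [-3.142, 0.0, -1.982]
wrist_force: [0.7, -0.1, 0.5]
grip_width: -0.0
grasp_force: 0.0
```

```bash
python3 - <<'E'
from h import *
o=robot.get_obs()
for k in("time","joints","ee_pos","eef_rot","wrist_force","grip_width"):print(k,np.round(o[k],4))
f=lambda x,y:(310+(x-2)/5,140+(y-2)/5)
print(ang("side",[f(293,46),f(307,112),f(335,221)]))
E
```

```text
time 19.55
joints [-0.3452  0.2922 -0.3408  0.9377 -0.     -1.5049]
ee_pos [ 0.5054 -0.0929  0.093 ]
eef_rot [-3.1415  0.     -1.9819]
wrist_force [ 0.7051 -0.1253  0.5216]
grip_width -0.0
([(np.float64(0.0744), np.float64(-51.74)), (np.float64(0.0452), np.float64(-51.04))], array([ 0.54542619, -0.0484296 ]))
```

Emit:
{"method": "play_rows", "body": {
  "motion": [
    [0, 0, 0.05, 0, 0],
    [0, 0, 0.1, 0, 0],
    [0, 0, 0.15, 0, 0],
    [0, 0, 0.2, 0, 0],
    [0, 0, 0.25, 0, 0],
    [0, 0, 0.25, 0, 0]
  ]
}}

```text
time: 20.15
ee_pos: [0.5053, -0.0929, 0.0903]
eef_rot: [3.141, 0.0, -1.982]
wrist_force: [0.6, 0.1, -0.6]
grip_width: -0.0002
grasp_force: 0.0
```

Emit:
{"method": "play_rows", "body": {
  "motion": [
    [0, 0, 0.05, 0, 0],
    [0, 0, 0.1, 0, 0],
    [0, 0, 0.15, 0, 0],
    [0, 0, 0.15, 0, 0],
    [0, 0, 0.15, 0, 0]
  ]
}}

```text
time: 20.65
ee_pos: [0.5053, -0.0931, 0.0891]
eef_rot: [-3.141, -0.0, -1.982]
wrist_force: [-2.0, -1.7, 3.3]
grip_width: -0.0002
grasp_force: 1.7
```

Emit:
{"method": "play_rows", "body": {
  "motion": [
    [0, 0, 0.05, 0, 0],
    [0, 0, 0.1, 0, 0],
    [0, 0, 0.15, 0, 0],
    [0, 0, 0.2, 0, 0],
    [0, 0, 0.25, 0, 0],
    [0, 0, 0.25, 0, 0]
  ]
}}

```text
time: 21.25
ee_pos: [0.5052, -0.0937, 0.0872]
eef_rot: [-3.141, -0.002, -1.983]
wrist_force: [-5.2, -4.7, 11.9]
grip_width: 0.0001
grasp_force: 6.4
```

Emit:
{"method": "play_rows", "body": {
  "motion": [
    [0, 0, 0.05, 0, 0],
    [0, 0, 0.08, 0, 0],
    [0.07, -0.31, 0.08, -0.5, 0],
    [0.14, -0.62, 0.08, -1, 0],
    [0.18, -0.93, 0.08, -1.5, 0],
    [0.22, -1.24, 0.08, -2, 0],
    [0.23, -1.55, 0.08, -2.5, 0],
    [0.24, -1.86, 0.08, -3, 0],
    [0.21, -2.18, 0.08, -3.5, 0],
    [0.18, -2.49, 0.08, -3.9, 0],
    [0.18, -2.49, 0.08, -3.9, 0]
  ]
}}

```text
time: 22.35
ee_pos: [0.5273, -0.1052, 0.0865]
eef_rot: [3.141, -0.001, -1.573]
wrist_force: [-7.3, -4.0, 14.7]
grip_width: -0.0002
grasp_force: 7.3
```

```bash
python3 - <<'E'
from h import *
o=robot.get_obs()
for k in("time","joints","ee_pos","eef_rot","wrist_force"):print(k,np.round(o[k],4))
p,_=robot.snapshot("side"); cv2.imwrite("pics/side8.png",cv2.resize(p[140:250,310:450,::-1],None,fx=5,fy=5,interpolation=cv2.INTER_CUBIC))
E
```

```text
time 22.35
joints [-3.5230e-01  3.3420e-01 -2.9560e-01  9.4060e-01 -1.5000e-03 -1.9212e+00]
ee_pos [ 0.5273 -0.1052  0.0865]
eef_rot [ 3.1414e+00 -1.5000e-03 -1.5726e+00]
wrist_force [-7.2526 -4.0386 14.7133]
```

View pics/side8.png

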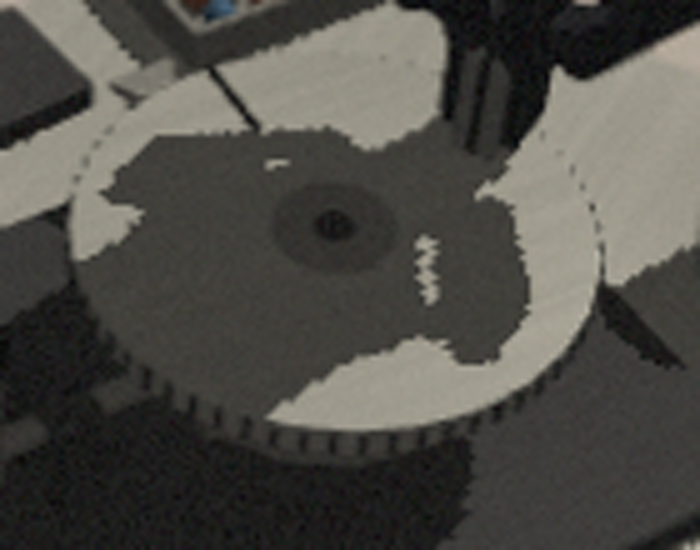

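The line now runs from (212,70) to (258,130), about three quarters of the way to the pointer. The hub is at (335,225).

That was my last picture, so I write a numeric line detector for the remaining looks.

```bash
cat >> h.py <<'E'
def line(z=.0755,c=(.5445,-.0475),lo=-60,hi=-10):
    """World angle (deg) of the dark line: darkest direction over r 50..70 mm in the side view; also its contrast."""
    p,_=robot.snapshot("side"); g=cv2.cvtColor(p,cv2.COLOR_RGB2GRAY)
    K,D,t,M=cam("side"); th=np.arange(lo,hi,.25); rr=np.arange(.050,.071,.002)
    P=np.array([[c[0]+r*np.cos(a),c[1]+r*np.sin(a),z] for a in np.radians(th) for r in rr])
    uv=cv2.projectPoints(P,cv2.Rodrigues(M.T)[0],-M.T@t,K,D)[0].reshape(len(th),len(rr),2).astype(np.float32)
    v=np.median(cv2.remap(g,uv[...,0],uv[...,1],cv2.INTER_LINEAR).astype(float),axis=1)
    i=v.argmin(); w=slice(max(i-12,0),i+13); k=np.clip(np.median(v)-v[w]-8,0,None)
    return (th[w]*k).sum()/k.sum(), v[i], np.median(v)
E
python3 - <<'E'
from h import *
f=lambda x,y:(310+(x-2)/5,140+(y-2)/5)
print(ang("side",[f(212,70),f(258,130),f(335,225)],.0735))
print(line(.0735))
E
```

```text
([(np.float64(0.0724), np.float64(-31.04)), (np.float64(0.0436), np.float64(-30.46))], array([ 0.54547098, -0.04888743]))
(np.float64(-31.382403433476394), np.float64(45.0), np.float64(147.0))
```

Emit:
{"method": "play_rows", "body": {
  "motion": [
    [0.03, -0.1, 0, -0.2, 0],
    [0.05, -0.2, 0, -0.4, 0],
    [0.08, -0.31, 0, -0.5, 0],
    [0.08, -0.31, 0, -0.5, 0]
  ]
}}

```text
time: 22.85
ee_pos: [0.5302, -0.106, 0.0866]
eef_rot: [3.141, -0.002, -1.521]
wrist_force: [-7.3, -4.6, 14.5]
grip_width: -0.0002
grasp_force: 7.2
```

```bash
python3 - <<'E'
from h import *
o=robot.get_obs(); print(o["time"],o["ee_pos"],o["eef_rot"],o["wrist_force"])
print(line(.0735),line(.0735))
E
```

```text
22.85 [ 0.53017188 -0.10599492  0.08656278] [ 3.14127150e+00 -1.61728830e-03 -1.52135009e+00] [-7.26156032 -4.5818036  14.45541819]
(np.float64(-28.755383290267012), np.float64(44.0), np.float64(147.0)) (np.float64(-28.79595744680851), np.float64(48.0), np.float64(147.0))
```

Emit:
{"method": "play_rows", "body": {
  "motion": [
    [0, 0, -0.5, 0, 0],
    [0, 0, -2, 0, 0],
    [0, 0, -4, 0, 0],
    [0, 0, -6, 0, 0],
    [0, 0, -8, 0, 0],
    [0, 0, -9.5, 0, 0],
    [0, 0, -10, 0, 0],
    [0, 0, -10, 0, 0]
  ]
}}

```text
time: 23.75
ee_pos: [0.5309, -0.1053, 0.1858]
eef_rot: [-3.141, -0.0, -1.521]
wrist_force: [0.8, 0.1, -1.2]
grip_width: -0.0
grasp_force: 0.0
```

```bash
python3 - <<'E'
from h import *
o=robot.get_obs(); print(o["time"],o["joints"],o["ee_pos"],o["eef_rot"],o["wrist_force"])
print(line(.0757),line(.0757,c=(.5454,-.0484)))
E
```

```text
23.75 [-3.51030189e-01  2.67281575e-01 -1.19918821e-01  1.18279714e+00
  3.23553385e-04 -1.97155068e+00] [ 0.53086799 -0.10527614  0.18575401] [-3.14073093e+00 -1.37000071e-05 -1.52107203e+00] [ 0.83430989  0.12258452 -1.23265261]
(np.float64(-28.497685185185187), np.float64(47.0), np.float64(138.0)) (np.float64(-28.13357142857143), np.float64(44.0), np.float64(137.0))
```

The wheel is within about 0.5° of the pointer. Next I go round to the outside of the lock post, with tool x along the bolt's travel.

Emit:
{"method": "play_rows", "body": {
  "motion": [
    [-1.5, -0.8, 0, 0.4, 0],
    [-4, -2, 0, 1, 0],
    [-6.5, -3.2, 0, 1.7, 0],
    [-9, -4.5, 0, 2.4, 0],
    [-11.5, -5.8, 0, 3.1, 0],
    [-14, -7, 0, 3.8, 0],
    [-16.5, -8.3, 0, 4.5, 0],
    [-18.3, -9.2, 0, 5, 0],
    [-19.1, -9.56, 0, 5.14, 0],
    [-19.1, -9.56, 0, 5.14, 0],
    [-19.1, -9.56, 0, 5.14, 0]
  ]
}}

```text
time: 24.95
ee_pos: [0.6162, 0.0896, 0.1851]
eef_rot: [3.141, -0.001, -2.058]
wrist_force: [-0.0, 0.5, -0.3]
grip_width: 0.0
grasp_force: 0.0
```

```bash
python3 - <<'E'
from h import *
o=robot.get_obs(); print(o["time"],o["joints"],o["ee_pos"],o["eef_rot"],o["wrist_force"])
c=np.array([.5441,-.0466]);a=np.radians(62);d=o["ee_pos"][:2]-c
print("along",d@[np.cos(a),np.sin(a)],"across",d@[-np.sin(a),np.cos(a)])
_,dd=robot.snapshot("top"); K,D,t,M=cam("top")
v,u=np.mgrid[180:235,325:370]; q=cv2.undistortPoints(np.c_[u.ravel(),v.ravel()].astype(float),K,D)[:,0]
P=t+(np.c_[q,np.ones(len(q))]@M.T)*dd[v,u].reshape(-1,1); 
H=P[(P[:,2]>.075)&(P[:,2]<.098)&(np.hypot(*(P[:,:2]-[.597,.054]).T)<.03)]; e=H[:,:2]-c; print(len(H),H.mean(0),(e@[np.cos(a),np.sin(a)]).mean(),(e@[-np.sin(a),np.cos(a)]).mean())
E
```

```text
24.95 [ 9.80284194e-03  4.04522496e-01  8.43812435e-02  1.25173162e+00
 -2.37158535e-04 -1.07336874e+00] [0.61620343 0.08957818 0.18506821] [ 3.14075974e+00 -7.22108916e-04 -2.05842065e+00] [-0.00859175  0.47014336 -0.26443281]
along 0.1540887088007357 across 0.0002682317638600662
0 [nan nan nan] nan nan<stdin>:8: RuntimeWarning: Mean of empty slice.
  ret = um.true_divide(
  ret = ret.dtype.type(ret / rcount)
```

Emit:
{"method": "play_rows", "body": {
  "motion": [
    [0, 0, 1.5, 0, 0],
    [0, 0, 3.5, 0, 0],
    [0, 0, 5.5, 0, 0],
    [0, 0, 7.5, 0, 0],
    [0, 0, 9.2, 0, 0],
    [0, 0, 10.2, 0, 0],
    [0, 0, 10.5, 0, 0],
    [0, 0, 10.5, 0, 0]
  ]
}}

```text
time: 25.8
ee_pos: [0.6166, 0.0897, 0.0808]
eef_rot: [-3.142, -0.0, -2.06]
wrist_force: [-0.6, 0.0, -0.2]
grip_width: 0.0
grasp_force: 0.0
```

Emit:
{"method": "play_rows", "body": {
  "motion": [
    [0.2, 0, 0, 0, 0],
    [0.5, 0, 0, 0, 0],
    [0.8, 0, 0, 0, 0],
    [1.0, 0, 0, 0, 0],
    [1.2, 0, 0, 0, 0],
    [1.4, 0, 0, 0, 0],
    [1.4, 0, 0, 0, 0]
  ]
}}

```text
time: 26.5
ee_pos: [0.6099, 0.0775, 0.0807]
eef_rot: [-3.142, -0.0, -2.06]
wrist_force: [-0.0, -0.2, 0.1]
grip_width: 0.0002
grasp_force: 0.0
```

Along is about 140 mm. I creep forward, checking the force.

Emit:
{"method": "play_rows", "body": {
  "motion": [
    [0.1, 0, 0, 0, 0],
    [0.2, 0, 0, 0, 0],
    [0.3, 0, 0, 0, 0],
    [0.4, 0, 0, 0, 0],
    [0.5, 0, 0, 0, 0],
    [0.6, 0, 0, 0, 0],
    [0.6, 0, 0, 0, 0]
  ]
}}

```text
time: 27.2
ee_pos: [0.6072, 0.0723, 0.0806]
eef_rot: [3.142, -0.0, -2.06]
wrist_force: [0.2, -0.5, -0.2]
grip_width: 0.0
grasp_force: 0.0
```

Emit:
{"method": "play_rows", "body": {
  "motion": [
    [0.1, 0, 0, 0, 0],
    [0.2, 0, 0, 0, 0],
    [0.3, 0, 0, 0, 0],
    [0.3, 0, 0, 0, 0]
  ]
}}

```text
time: 27.6
ee_pos: [0.6059, 0.0699, 0.0807]
eef_rot: [-3.142, 0.0, -2.059]
wrist_force: [2.0, 1.9, -0.0]
grip_width: -0.0002
grasp_force: 0.9
```

Emit:
{"method": "play_rows", "body": {
  "motion": [
    [0.1, 0, 0, 0, 0],
    [0.2, 0, 0, 0, 0],
    [0.3, 0, 0, 0, 0],
    [0.4, 0, 0, 0, 0],
    [0.5, 0, 0, 0, 0],
    [0.5, 0, 0, 0, 0]
  ]
}}

```text
time: 28.2
ee_pos: [0.6034, 0.0652, 0.0806]
eef_rot: [-3.142, -0.0, -2.06]
wrist_force: [0.7, 0.9, 0.3]
grip_width: 0.0001
grasp_force: 0.7
```

Emit:
{"method": "play_rows", "body": {
  "motion": [
    [0.1, 0, 0, 0, 0],
    [0.2, 0, 0, 0, 0],
    [0.2, 0, 0, 0, 0]
  ]
}}

```text
time: 28.5
ee_pos: [0.6025, 0.0635, 0.0807]
eef_rot: [-3.142, -0.0, -2.06]
wrist_force: [0.8, 0.1, -0.5]
grip_width: 0.0
grasp_force: 0.7
```

The bolt is past 4 mm of travel with hardly any force, so it is entering the notch.

Emit:
{"method": "play_rows", "body": {
  "motion": [
    [0.15, 0, 0, 0, 0],
    [0.3, 0, 0, 0, 0],
    [0.45, 0, 0, 0, 0],
    [0.6, 0, 0, 0, 0],
    [0.75, 0, 0, 0, 0],
    [0.85, 0, 0, 0, 0],
    [0.85, 0, 0, 0, 0]
  ]
}}

```text
time: 29.2
ee_pos: [0.5985, 0.0559, 0.0806]
eef_rot: [-3.142, -0.0, -2.06]
wrist_force: [1.6, -0.7, -0.9]
grip_width: -0.0003
grasp_force: 0.5
```

Emit:
{"method": "play_rows", "body": {
  "motion": [
    [0.1, 0, 0, 0, 0],
    [0.2, 0, 0, 0, 0],
    [0.25, 0, 0, 0, 0],
    [0.25, 0, 0, 0, 0]
  ]
}}

```text
time: 29.6
ee_pos: [0.5981, 0.0552, 0.0807]
eef_rot: [-3.141, 0.003, -2.059]
wrist_force: [4.9, 8.5, -2.0]
grip_width: 0.0002
grasp_force: 4.7
```

Emit:
{"method": "play_rows", "body": {
  "motion": [
    [0.06, 0, 0, 0, 0],
    [0.1, 0, 0, 0, 0],
    [0.1, 0, 0, 0, 0],
    [0.1, 0, 0, 0, 0]
  ]
}}

```text
time: 30.0
ee_pos: [0.598, 0.055, 0.0808]
eef_rot: [-3.141, 0.004, -2.058]
wrist_force: [6.9, 11.5, -2.9]
grip_width: 0.0
grasp_force: 6.7
```

This is a firm stop. I back off, raise and withdraw, then verify.

Emit:
{"method": "play_rows", "body": {
  "motion": [
    [-0.5, 0, 0, 0, 0],
    [-1.5, 0, 0, 0, 0],
    [-3, 0, 0, 0, 0],
    [-4, 0, 0, 0, 0],
    [-4, 0, -2, 0, 0],
    [-4, 0, -5, 0, 0],
    [-4, 0, -8, 0, 0],
    [-4, 0, -11, 0, 0],
    [-4, 0, -13, 0, 0],
    [-4, 0, -14, 0, 0],
    [-4, 0, -14, 0, 0]
  ]
}}

```text
time: 31.1
ee_pos: [0.6162, 0.0888, 0.2216]
eef_rot: [-3.14, 0.001, -2.059]
wrist_force: [-0.5, -0.1, 0.2]
grip_width: -0.0001
grasp_force: 0.0
```

Emit:
{"method": "play_rows", "body": {
  "motion": [
    [-1, -1.5, 0, 0, 0],
    [-3, -5, 0, 0, 0],
    [-5, -9, 0, 0, 0],
    [-7, -13, 0, 0, 0],
    [-9, -17, 0, 0, 0],
    [-10.5, -20, 0, 0, 0],
    [-11.5, -22, 0, 0, 0],
    [-12, -23, 0, 0, 0],
    [-12, -23, 0, 0, 0]
  ]
}}

```text
time: 32.0
ee_pos: [0.8496, 0.0833, 0.2163]
eef_rot: [3.114, -0.013, -2.06]
wrist_force: [-0.2, -0.6, -1.6]
grip_width: -0.0001
grasp_force: 0.0
```

```bash
cat > v.py <<'E'
from h import *
o=robot.get_obs(); print(o["time"],o["ee_pos"],o["wrist_force"])
print("line",line(.0757))
c=np.array([.5441,-.0466]);a=np.radians(62)
def knob(dd):
    K,D,t,M=cam("top"); v,u=np.mgrid[180:250,325:375]; q=cv2.undistortPoints(np.c_[u.ravel(),v.ravel()].astype(float),K,D)[:,0]
    P=t+(np.c_[q,np.ones(len(q))]@M.T)*dd[v,u].reshape(-1,1); e=P[:,:2]-c
    al,ac=e@[np.cos(a),np.sin(a)],e@[-np.sin(a),np.cos(a)]
    m=(P[:,2]>.080)&(P[:,2]<.100)&(al>.082)&(al<.13)&(abs(ac)<.015)
    return m.sum(),al[m].mean(),ac[m].mean()
print("before",knob(np.load("top0.npy"))); print("now",knob(robot.snapshot("top")[1]))
E
python3 v.py
```

```text
32.0 [0.84962346 0.08333785 0.21633422] [-0.16991161 -0.6402566  -1.55943637]
line (np.float64(nan), np.float64(58.0), np.float64(59.0))
before (np.int64(156), np.float64(0.11376759492681146), np.float64(0.0010032911234118065))
now (np.int64(0), np.float64(nan), np.float64(nan))h.py:30: RuntimeWarning: invalid value encountered in scalar divide
  return (th[w]*k).sum()/k.sum(), v[i], np.median(v)
v.py:10: RuntimeWarning: Mean of empty slice.
  return m.sum(),al[m].mean(),ac[m].mean()
  ret = ret.dtype.type(ret / rcount)
```

Emit:
{"method": "play_rows", "body": {
  "motion": [
    [2, 0.5, 0, 0, 0],
    [5, 1.3, 0, 0, 0],
    [8, 2.1, 0, 0, 0],
    [11, 2.9, 0, 0, 0],
    [14, 3.7, 0, 0, 0],
    [17, 4.5, 0, 0, 0],
    [20, 5.3, 0, 0, 0],
    [23, 6.1, 0, 0, 0],
    [26, 6.9, 0, 0, 0],
    [29, 7.7, 0, 0, 0],
    [32, 8.5, 0, 0, 0],
    [34, 9, 0, 0, 0]
  ]
}}

```text
time: 33.3
ee_pos: [0.6083, -0.1752, 0.2319]
eef_rot: [3.127, -0.007, -2.06]
wrist_force: [-0.1, -0.3, 0.1]
grip_width: 0.0
grasp_force: 0.0
```

Emit:
{"method": "play_rows", "body": {
  "motion": [
    [3, 0.8, 0, 0, 0],
    [6, 1.6, 0, 0, 0],
    [9, 2.4, 0, 0, 0],
    [12, 3.2, 0, 0, 0],
    [15, 4, 0, 0, 0],
    [18, 4.8, 0, 0, 0],
    [21, 5.6, 0, 0, 0],
    [24, 6.4, 0, 0, 0],
    [27, 7.2, 0, 0, 0],
    [29, 8, 0, 0, 0],
    [30, 8, 0, 0, 0],
    [30, 8, 0, 0, 0]
  ]
}}

```text
time: 34.5
ee_pos: [0.398, -0.4022, 0.2344]
eef_rot: [3.126, -0.008, -2.061]
wrist_force: [0.9, -0.9, -0.4]
grip_width: -0.0002
grasp_force: 0.0
```

```bash
python3 v.py 2>/dev/null
```

```text
34.5 [ 0.39804238 -0.40217371  0.23440295] [ 0.89920492 -0.91657304 -0.44662225]
line (np.float64(-28.515352887259397), np.float64(44.0), np.float64(141.0))
before (np.int64(156), np.float64(0.11376759492681146), np.float64(0.0010032911234118065))
now (np.int64(156), np.float64(0.09678463369820517), np.float64(0.0008683104020938486))
```

The line is still right, at -28.5° against -28°. The depth measurement gives 17.0 mm of bolt travel, so I cross-check it with the side camera.

```bash
python3 - <<'E'
from h import *
c=np.array([.5441,-.0466]);a=np.radians(62); ax=np.array([np.cos(a),np.sin(a)])
# dark-knob template matched (subpixel) between start and now, both cameras; pixel shift -> travel at knob height
for n,(u,v) in (("top",(345,210)),("side",(306,211))):
    g0=cv2.cvtColor(cv2.imread(f"pics/{n}0.png"),cv2.COLOR_BGR2GRAY).astype(np.float32)
    g1=np.mean([cv2.cvtColor(robot.snapshot(n)[0],cv2.COLOR_RGB2GRAY) for _ in range(3)],axis=0).astype(np.float32)
    up=lambda g:cv2.resize(g,None,fx=8,fy=8,interpolation=cv2.INTER_CUBIC)
    s=5; T=up(g0[v-s-1:v+s,u-s:u+s+1]); S=up(g1[v-25:v+40,u-15:u+40])
    r=cv2.matchTemplate(S,T,cv2.TM_CCOEFF_NORMED); _,m,_,(x,y)=cv2.minMaxLoc(r)
    q=(x/8+u-15+s,y/8+v-25+s+1)
    d=atz(n,q,.085)-atz(n,(u,v),.085); print(n,q,m,d,"travel",-d[:2]@ax,"across",d[0]*-ax[1]+d[1]*ax[0])
E
```

```text
top (378.0, 217.125) 0.6894819736480713 [-0.00878607 -0.04172152  0.        ] travel 0.04096272417377549 across -0.01182942476839073
side (330.625, 224.0) 0.7128198146820068 [-3.89655792e-02  1.42481305e-03 -5.55111512e-17] travel 0.017035196103191538 across 0.035073473553693404
```

```bash
python3 - <<'E'
from h import *
c=np.array([.5441,-.0466]);a=np.radians(62)
def knob(n,dd,lo):
    K,D,t,M=cam(n); v,u=np.mgrid[150:270,260:400]; q=cv2.undistortPoints(np.c_[u.ravel(),v.ravel()].astype(float),K,D)[:,0]
    P=t+(np.c_[q,np.ones(len(q))]@M.T)*dd[v,u].reshape(-1,1); e=P[:,:2]-c
    al,ac=e@[np.cos(a),np.sin(a)],e@[-np.sin(a),np.cos(a)]
    m=(P[:,2]>lo)&(P[:,2]<.105)&(al>.08)&(al<.135)&(abs(ac)<.02)
    return m.sum(),al[m].mean().round(5),np.percentile(al[m],[2,98]).round(4),P[m,2].max().round(4)
for n in("top","side"):
    d1=np.median([robot.snapshot(n)[1] for _ in range(5)],axis=0)
    for lo in(.078,.082,.086): print(n,lo,knob(n,np.load(n+"0.npy"),lo),knob(n,d1,lo))
E
```

```text
top 0.078 (np.int64(156), np.float64(0.11377), array([0.1061, 0.1218]), np.float64(0.0929)) (np.int64(156), np.float64(0.09678), array([0.0891, 0.1048]), np.float64(0.0936))
top 0.082 (np.int64(155), np.float64(0.1138), array([0.1061, 0.1218]), np.float64(0.0929)) (np.int64(156), np.float64(0.09678), array([0.0891, 0.1048]), np.float64(0.0936))
top 0.086 (np.int64(135), np.float64(0.11399), array([0.1067, 0.1218]), np.float64(0.0929)) (np.int64(136), np.float64(0.09709), array([0.0899, 0.1044]), np.float64(0.0936))
side 0.078 (np.int64(145), np.float64(0.11522), array([0.1068, 0.1219]), np.float64(0.0927)) (np.int64(142), np.float64(0.09812), array([0.0895, 0.1048]), np.float64(0.0927))
side 0.082 (np.int64(132), np.float64(0.11509), array([0.1068, 0.1219]), np.float64(0.0927)) (np.int64(128), np.float64(0.09795), array([0.0894, 0.1048]), np.float64(0.0927))
side 0.086 (np.int64(100), np.float64(0.11477), array([0.1074, 0.1214]), np.float64(0.0927)) (np.int64(95), np.float64(0.09764), array([0.09 , 0.104]), np.float64(0.0927))
```

Both cameras agree on 17.05 mm of travel, above the 16 mm limit, and it ended on a firm stop at about 13 N. I hand in.

```bash
python3 -c "
from workcell import robot
print(robot.job_done())"
```

```text
the job is handed in; nothing more can be done
None
```

The job is handed in, though no verdict came back: the engraved line faces the pointer to within about 0.5°, the bolt was pushed to a firm stop (17 mm of travel measured by both cameras, 16 mm needed), and the arm is clear of everything.

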